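# Reload the bench seal press with a strip of seals

## Task

Load the full-length strip of seals into the seal press: push the spring follower back with the strip and let it down into the channel until it lies flat on the channel floor, held between the follower and the step. Then slide the cover rail fully shut over it. Be gentle, never force the strip against the press, and leave the short leftover strip, the disc weight and the brass adapter where they are.

Things in the scene. Friction and masses are not known exactly. Their poses are not given: they have to be found in the camera images.
- press: Seal press: low dark steel fixture fixed to the bench, 310 x 72 mm. x axis: along its magazine channel, from the press head (block 48 mm high with a disc on top, x -140 to -100 mm) to the spring housing (x 84 to 166, 38 mm high); z up. Origin: on the bench, nominally under the middle of the loaded strip. Base plate 12 mm thick; its top is the channel floor.
- channel (a point): NOMINAL middle of the loaded strip, on the channel floor (press x 0, y 0, z 12 mm). The magazine insert (walls, step, follower) is clamped on the base with play: all of it may sit up to 6 mm off along press x and 3 mm across y from the nominal places given here, and its place is not measured: find it by feel or sight. It does not move under load.
- step (a point): Nominal top edge of the step (press x -48, y 0, z 19 mm), 7 mm high, filling the channel from x -88 to -48. The loaded strip rests against its upright face. Side walls x -84 to 76, tops z 25 mm; 15.6 mm between them, lead-ins open to about 23 mm. A loaded strip's top is at z 40 mm.
- follower_rest (a point): Nominal centre of the spring follower's upright face at rest (press x 34, y 0, z 24 mm): steel block 22 long, 13.6 wide, z 12.5 to 36.5 mm. Step to follower is 82 mm, the strip 96: with one end on or above the step the strip pushes it back (+x) 14 to 18 mm, then comes down. Hard stop at 18 mm. Spring 2 N at rest, 6 N at the stop. Over 30 N between strip and press does damage.
- rail (a joint): Cover rail, m: 0 open (parked over the spring housing), 0.117 fully shut at its end stop; grows towards the press head (press -x). Slides with about 3 N, stays where left. Steel cover 92 mm long, 46 mm wide, underside at z 42 mm, sides outside the channel: passes 2 mm above a strip lying flat, blocked by one sticking up. Shutting it against its stop does no harm.
- rail_tab (a point): Top centre of the black grip tab on the rail, 72 mm above the bench. The tab is 30 mm along the channel, 12 mm across and spans z 46 to 72 mm. Axes as the press. At press x 118 mm with the rail at 0, at 1 mm with it shut.
- strip: Full-length strip of twelve joined aluminium seals, a rigid grooved bar 96 mm long (its x), 12 mm wide (its y), 28 mm high, about 85 g, standing on the bench. Origin: centre of its underside. Both ends are alike.
- stub: Leftover short strip of the same section with five seals, 40 mm long, 12 mm wide, 28 mm high; not to be used. Origin: centre of its underside.
- weight: Round steel disc weight, 80 mm across, 22 mm high, lying flat on the bench. Origin: centre of its underside.
- adapter: Brass pressure adapter, 28 mm across, 34 mm high, standing on the bench. Origin: centre of its underside.
Things that resemble listed ones, but are neither listed nor needed, are in the scene too. Several things have the shape of the strip; the one meant has the colours described above.

How it is judged (in metres and radians):
On the way, in this order (a step that is already met when the one before it is completed fails the run):
1. the strip lies flat on the channel floor, between step and follower, with the rail still open (z of strip in the frame of channel between -0.002 and 0.002 m and y of strip in the frame of channel between -0.007 and 0.007 m and horizontal distance between strip and channel below 0.014 m and angle between the x axis of strip and the x axis of press, either way round below 0.06 rad and angle between strip's own z axis and vertical below 0.06 rad and value of joint rail below 0.06 m), for 0.2 s.
2. the rail is fully shut over the strip (value of joint rail above 0.113 m), for 0.2 s.
At the end, for the whole second after the job is handed in: The strip lies flat on the channel floor (height within 2 mm) between step and follower (within 7 mm across and 14 mm in all of the nominal place), along the channel and upright within 0.06 rad; the rail is within 4 mm of fully shut; all at rest (z of strip in the frame of channel between -0.002 and 0.002 m and y of strip in the frame of channel between -0.007 and 0.007 m and horizontal distance between strip and channel below 0.014 m and angle between the x axis of strip and the x axis of press, either way round below 0.06 rad and angle between strip's own z axis and vertical below 0.06 rad and value of joint rail above 0.113 m and linear speed of strip below 0.01 m/s); the robot touches nothing.
It fails at once if the strip is pressed on the press (walls, step, floor, follower or rail) with more than 30 N (contact force between strip and press above 30 N).
It fails at once if the short strip is moved more than 20 mm (distance of stub from where it was at the start of the episode above 0.02 m).
It fails at once if the disc weight is moved more than 20 mm (distance of weight from where it was at the start of the episode above 0.02 m).
It fails at once if the brass adapter is moved more than 20 mm (distance of adapter from where it was at the start of the episode above 0.02 m).
It also fails if it takes over 66 s, if anything falls off the work surface, if the arm or the gripper's body presses on something with over 40 N, if the wrist force passes 120 N, or if a joint passes its speed limit or range.

## Robot

A 6-joint arm with a two-finger parallel gripper is mounted at the origin on the work surface. World frame = base frame: x ahead of the robot, y to its left, z up, the work surface at z = 0. Lengths are in m, angles in degrees, forces in N, time in s.
With the tool pointing down it reaches from about 0.35 to 0.975 m from the base axis. Payload 7.1 kg.
Tool frame: the origin (TCP) lies between the finger pads; the fingertips stand 11 mm ahead of it and the grasp point (between the pads) lies 8 mm behind it (arm.tcp_to_tips is the distance from the TCP to the fingertips, in m); z points along the fingers, y is the line along which they close (so a half turn about z gives the same grasp; the last joint's range is limited). The gripper opens to 88 mm and grips with 3 to 60 N. Pads are 20 mm wide; open, the fingers measure 115 mm over their backs; the gripper's body (75 mm by 178 mm) begins 61 mm behind the grasp point.
Start: joints at [-72.365, 24.242, 93.386, -0, 62.372, -1.089], TCP at [0.201, -0.592, 0.234] pointing down, gripper open.
Joint ranges: [-172.04, 172.04], [-51.8, 120.97], [4.93, 147.93], [-75.15, 255.16], [6.16, 154.13], [-145.62, 145.62]. Speed limits (degrees/s): [136.94, 136.94, 172.46, 180, 180, 180].

## Interface

Orientations are given as a 3x3 rotation matrix whose columns are the frame's x, y, z axes.
In Python, from rig import arm, grab_frame, camera_model, finder gives the robot as it stands.
- The arm moves only by the tool advance, called after "Request:" in YAML: its name, and indented under it one key for each argument. Schema: {"type":"object","properties":{"steps":{"type":"array","items":{"type":"array","items":{"type":"array","items":{"type":"number"},"minItems":7,"maxItems":7},"minItems":1,"maxItems":8},"minItems":1,"maxItems":1},"grip_force":{"type":"number"},"only":{"type":"string"},"quiet":{"type":"boolean"},"lines":{"type":"string"}},"required":["steps"],"additionalProperties":false}. steps is a list that holds a single list of rows (three levels of brackets), with 1 to 8 rows, each of 7 numbers: a rotation vector rx, ry, rz in degrees, then dx, dy, dz in m, then the opening from 0.0 (shut) to 1.0 (fully open); each row is the pose to reach, as a shift and turn from the pose commanded when the call began, along the tool's axes at that moment; what a row does not reach only later rows make up. A row lasts 1/8 s, in which the tool goes at most 0.0625 m and 10.7 degrees, less where a joint would pass 70% of its speed; a pose out of reach is approached as far as the arm can. The fingers move at their own pace and stop on an object; grip_force is the grip in N (left out, the last holds). Time passes only in rows, so rows that do not move let the fingers close. The tool returns the time, the measured TCP pose, the force, the opening and the grip force at its end. only (a regular expression) keeps the lines of the reply that match it, lines (a string "A,B") keeps lines A to B, and quiet returns only ok. Input that does not fit is refused with a message, and nothing moves.
- arm.get_obs(): the state, without advancing time (a new reading comes with each control period).
- grab_frame(name): name is "scene" or "top" or "wrist"; returns the picture (384x512x3 uint8, blue, green, red); there is no depth.
- camera_model(name): a dict with "fx", "fy", "cx", "cy" (pixels), "R" (3x3) and "t" (3): a world point X has camera coordinates R X + t. Camera axes: x right, y down, z forward; pixel columns grow to the right and rows downward; lengths in m; the calibration is good to about 2 mm. The wrist camera is an equidistant fisheye: a pixel r from the principal point sees the ray r / f radians off the axis. A picture is of the moment at which its call begins: read the wrist's pose just before it. camera_model takes no time and is no camera call; for the wrist camera it gives the pose at the moment of the call.
- arm.job_done(): hands the job in; it is judged then, once.
Trained networks look in the newest picture that a camera, given by its name, has taken for a name from the list of things; names that differ only in an ending like _2 or _b are one class to them, and where a whole thing is asked for, a point or a joint stands for the part that bears it (a point fixed in the world has none). Each returns a list of dicts, best first, with "conf" (0 to 1); they miss things now and then, are a little off and sometimes report something else, mostly with a low value. They report only what shows in the picture. A call takes as long as a camera call. They do not tell look-alikes from the thing itself.
- finder.spot_in(camera, label): "rect" ([centre column, centre row, width, height] in pixels, round what is visible of it).
The state is a dict: "time_s": time; "qpos": joint angles; "qvel": joint speeds; "tau": joint torques, N m; "eef_pos": TCP position; "tool_rot": TCP orientation; "ft_force": force on the tool from outside, world axes, zero at the start; "wrist_torque": the same for the moment, N m; "finger_gap": opening from 0.0 (shut) to 1.0 (fully open); "gripper_force": force on a finger pad.
Only numpy, scipy, OpenCV 4.12 (cv2) and the standard library are available. Lean on these libraries where they do the work, as an engineer would, in place of code of your own. Each camera call takes 0.05 s, during which the arm holds its last target. There are 200 camera calls.

## Working session

There is one attempt and no reset: what is moved stays moved. The work goes in short steps, Python scripts to look and compute and a tool call to move; the robot and the scene stay as the last step left them, time stands still between calls to the robot, and variables do not carry over. Pictures are saved under pics/ and viewed, at most 10 in all, crops included, and the job is handed in when it is done.

```bash
ls; mkdir -p pics; python3 - <<'E'
from rig import arm, grab_frame, camera_model, finder
import cv2,numpy as np
for n in ("scene","top"):
    im=grab_frame(n); cv2.imwrite(f"pics/{n}0.png",cv2.resize(im,(800,600),interpolation=cv2.INTER_CUBIC))
    for l in ("press","strip","stub","weight","adapter","rail_tab"):
        print(n,l,[(np.round(d["rect"]).tolist(),round(d["conf"],2)) for d in finder.spot_in(n,l)[:4]])
    m=camera_model(n); print(m)
o=arm.get_obs(); print(o["time_s"],o["eef_pos"],o["tool_rot"],o["ft_force"])
E
```

```text
pics
scene press [([338.0, 167.0, 95.0, 102.0], 0.95), ([191.0, 202.0, 16.0, 20.0], 0.24)]
scene strip [([244.0, 210.0, 52.0, 15.0], 0.87), ([201.0, 242.0, 24.0, 47.0], 0.86), ([132.0, 208.0, 42.0, 34.0], 0.71), ([319.0, 136.0, 36.0, 35.0], 0.57)]
scene stub [([191.0, 202.0, 15.0, 20.0], 0.54)]
scene weight [([213.0, 164.0, 32.0, 24.0], 0.9)]
scene adapter [([284.0, 254.0, 15.0, 23.0], 0.54)]
scene rail_tab [([319.0, 134.0, 36.0, 32.0], 0.9)]
{'fx': 493.34943308165725, 'fy': 493.34943308165725, 'cx': 253.8670127728859, 'cy': 183.79857008665041, 'R': array([[ 0.51301934,  0.85830991, -0.01073594],
       [ 0.49934072, -0.30858683, -0.80958818],
       [-0.69819052,  0.4099735 , -0.5869001 ]]), 't': array([-0.17653409, -0.26732521,  1.40851544])}
top press []
top strip [([361.0, 268.0, 51.0, 16.0], 0.73), ([281.0, 193.0, 36.0, 35.0], 0.65), ([338.0, 184.0, 21.0, 44.0], 0.56)]
top stub [([313.0, 236.0, 6.0, 21.0], 0.5)]
top weight [([250.0, 277.0, 35.0, 42.0], 0.75), ([313.0, 234.0, 6.0, 25.0], 0.47)]
top adapter [([293.0, 131.0, 12.0, 14.0], 0.67)]
top rail_tab [([143.0, 222.0, 45.0, 47.0], 0.58)]
{'fx': 368.631984301188, 'fy': 368.631984301188, 'cx': 249.99222487874138, 'cy': 188.8373904220527, 'R': array([[ 0.20729862, -0.97825255, -0.00701574],
       [-0.95807453, -0.20156237, -0.20363155],
       [ 0.19778898,  0.04893414, -0.97902246]]), 't': array([-0.20002556,  0.51883284,  0.67577437])}
0.7 [ 0.2006407  -0.59190065  0.23369193] [[ 9.47074756e-01  3.21013093e-01 -2.38650816e-06]
 [ 3.21013093e-01 -9.47074755e-01 -5.16732923e-05]
 [-1.88480050e-05  4.81723704e-05 -9.99999999e-01]] [-0.72944778 -0.4519768  -0.44125732]
```

View pics/top0.png

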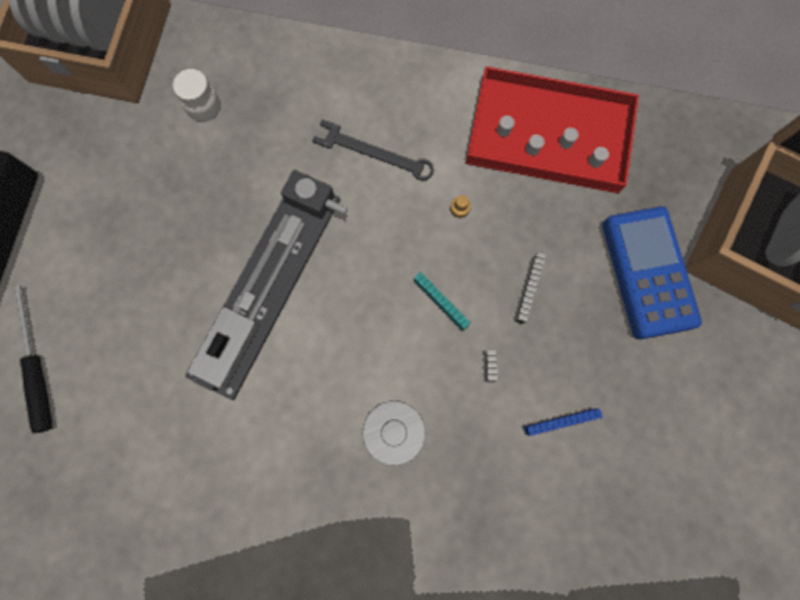

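View pics/scene0.png

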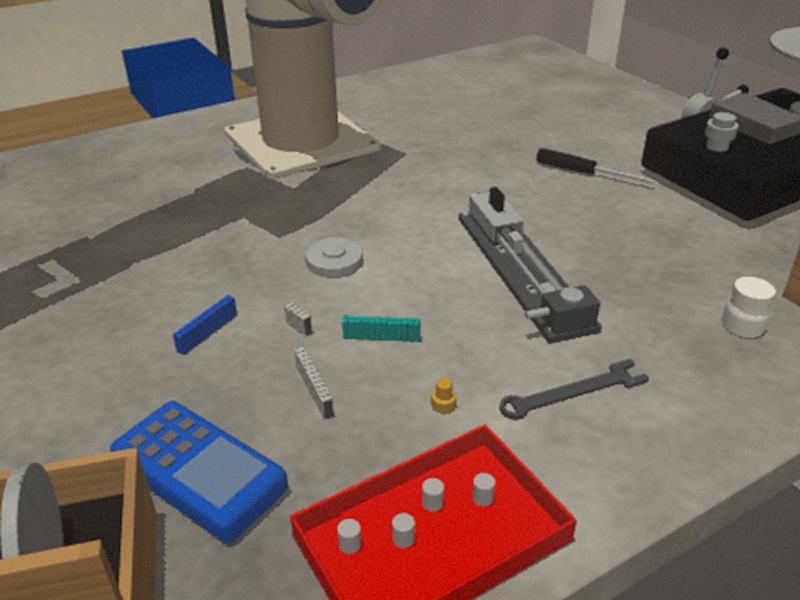

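The top view shows the aluminium strip from about (541,254) to (521,320). The stub is at (491,366), and the teal and blue bars are look-alikes. The press runs from its head at (305,188) to the tab at (217,345). The scene view agrees with this.

```bash
cat > h.py <<'E'
import numpy as np
from rig import arm, grab_frame, camera_model, finder
def ray(m,u,v,fish=False):
    a=np.array([(u-m["cx"])/m["fx"],(v-m["cy"])/m["fy"]])
    if fish:
        r=np.hypot(*a); d=np.array([*(a/max(r,1e-9)*np.sin(r)),np.cos(r)])
    else: d=np.array([*a,1.])
    R=np.array(m["R"]); return -R.T@m["t"], R.T@d
def at_z(m,u,v,z,fish=False):
    c,d=ray(m,u,v,fish); return c+d*(z-c[2])/d[2]
def proj(m,X,fish=False):
    p=np.array(m["R"])@np.array(X)+m["t"]
    if fish:
        h=np.hypot(p[0],p[1]); r=np.arctan2(h,p[2]); a=p[:2]/max(h,1e-9)*r
    else: a=p[:2]/p[2]
    return np.array([m["cx"]+m["fx"]*a[0],m["cy"]+m["fy"]*a[1]])
def tool(dw):  # world shift -> tool axes
    return np.array(arm.get_obs()["tool_rot"]).T@np.array(dw)
E
python3 - <<'E'
from h import *
k=512/800
mt=camera_model("top"); ms=camera_model("scene")
def T(n,u,v,z): print("top",n,at_z(mt,u*k,v*k,z).round(3))
def S(n,u,v,z): print("scn",n,at_z(ms,u*k,v*k,z).round(3))
T("stripA",541,254,.028);T("stripB",521,320,.028)
S("stripA",328,402,.028);S("stripB",299,350,.028)
T("disc",305,188,.052);S("disc",572,294,.052)
T("tab",217,340,.072);S("tab",496,190,.072)
T("stub",491,352,.028);T("weight",394,432,.022);T("adapter",460,200,.034)
T("baseL",188,376,.012);T("baseR",236,398,.012)
E
```

```text
top stripA [ 0.649 -0.271  0.028]
top stripB [ 0.556 -0.259  0.028]
scn stripA [ 0.658 -0.272  0.028]
scn stripB [ 0.564 -0.263  0.028]
top disc [0.667 0.052 0.052]
scn disc [0.669 0.053 0.052]
top tab [0.447 0.105 0.072]
scn tab [0.441 0.109 0.072]
top stub [ 0.508 -0.229  0.028]
top weight [ 0.384 -0.128  0.022]
top adapter [ 0.699 -0.152  0.034]
top baseL [0.398 0.149 0.012]
top baseR [0.383 0.081 0.012]
```

Request:
advance:
  steps:
    - [[0, 0, 8, 0.06, -0.022, 0, 1], [0, 0, 16, 0.12, -0.045, 0, 1], [0, 0, 25.2, 0.18, -0.066, 0, 1], [0, 0, 25.2, 0.24, -0.088, 0, 1], [0, 0, 25.2, 0.30, -0.11, 0, 1], [0, 0, 25.2, 0.36, -0.132, 0, 1], [0, 0, 25.2, 0.42, -0.154, 0, 1], [0, 0, 25.2, 0.487, -0.179, 0, 1]]

```text
time_s: 1.7
eef_pos: [0.5913, -0.2765, 0.2339]
tool_rot: [[0.994, -0.113, 0.0], [-0.113, -0.994, -0.0], [0.0, 0.0, -1.0]]
ft_force: [0.6, -0.2, 1.4]
finger_gap: 1.001
gripper_force: 0.0
```

Request:
advance:
  steps:
    - [[0, 0, 0, 0, 0, 0, 1], [0, 0, 0, 0, 0, 0, 1], [0, 0, 0, 0, 0, 0, 1], [0, 0, 0, 0, 0, 0, 1]]

```text
time_s: 2.2
eef_pos: [0.5889, -0.2791, 0.2338]
tool_rot: [[0.993, -0.115, -0.0], [-0.115, -0.993, -0.0], [-0.0, 0.0, -1.0]]
ft_force: [0.6, 0.1, -0.6]
finger_gap: 0.997
gripper_force: 0.0
```

```bash
python3 - <<'E'
from h import *
import cv2
o=arm.get_obs(); print(o["eef_pos"],o["tool_rot"],o["ft_force"])
m=camera_model("wrist"); im=grab_frame("wrist"); print(m)
cv2.imwrite("pics/w1.png",cv2.resize(im,(800,600),interpolation=cv2.INTER_CUBIC)); cv2.imwrite("w1raw.png",im)
print([(np.round(d["rect"],1).tolist(),round(d["conf"],2)) for d in finder.spot_in("wrist","strip")[:4]])
E
```

```text
[ 0.58885152 -0.27909785  0.23384126] [[ 9.93400409e-01 -1.14697969e-01 -5.09078409e-05]
 [-1.14697972e-01 -9.93400408e-01 -6.30560306e-05]
 [-4.33394713e-05  6.84789127e-05 -9.99999997e-01]] [ 0.62903428  0.12339627 -0.55485267]
{'fx': 297.3186396354542, 'fy': 297.3186396354542, 'cx': 255.1147160060671, 'cy': 190.60682913743705, 'R': array([[-1.15097234e-01, -9.93354214e-01, -1.82363574e-04],
       [-9.45997118e-01,  1.09554085e-01,  3.05102203e-01],
       [-3.03054580e-01,  3.52889350e-02, -9.52319596e-01]]), 't': array([-0.20927402,  0.54983658,  0.58127197])}
[([165.6, 193.2, 71.9, 46.3], 0.68), ([299.5, 262.0, 47.3, 41.8], 0.64), ([245.0, 153.6, 14.0, 79.1], 0.57)]
```

View pics/w1.png

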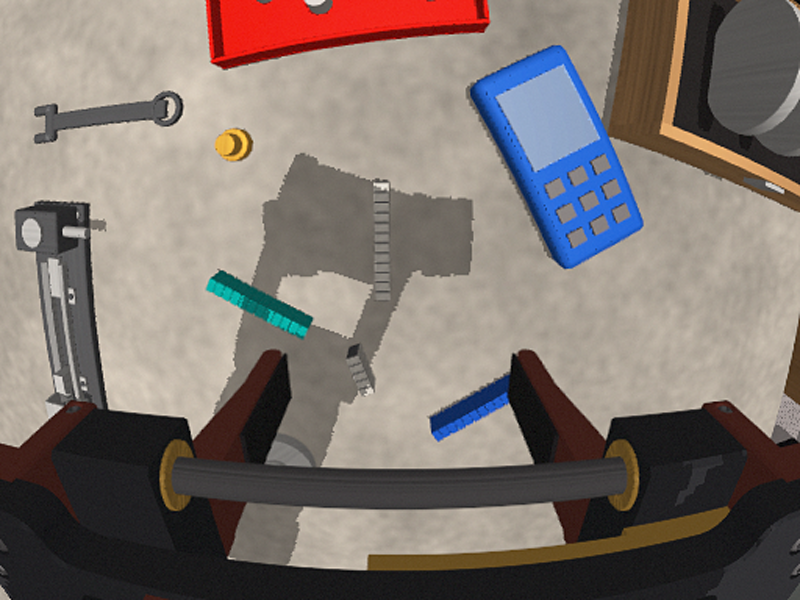

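The wrist view shows the strip's top face from about (381,191) to (381,299), with the teal bar, the stub and the adapter clear of it. The press is at the left edge.

```bash
python3 - <<'E'
from h import *
import cv2
m=camera_model("wrist");k=.64
im=cv2.imread("w1raw.png")
g=cv2.cvtColor(im,cv2.COLOR_BGR2GRAY)
for v in range(116,196,8): print(v,g[v:v+6,232:256].mean(0).astype(int).tolist())
print(g[108:200,242:247].mean(1).astype(int).tolist())
for n,u,v,z in [("A",381,191,.028),("A2",381,180,.028),("B",381.5,299,.028),("disc",33,233,.052)]:
    print(n,at_z(m,u*k,v*k,z,True).round(4))
E
```

```text
116 [109, 109, 110, 108, 107, 105, 103, 157, 145, 159, 159, 166, 193, 189, 173, 182, 187, 112, 164, 162, 167, 178, 173, 170]
124 [108, 109, 110, 111, 110, 109, 109, 133, 116, 118, 118, 120, 119, 118, 117, 118, 113, 91, 116, 113, 112, 112, 110, 110]
132 [105, 105, 107, 109, 110, 110, 111, 120, 124, 116, 118, 118, 120, 118, 116, 117, 113, 99, 110, 108, 107, 106, 105, 105]
140 [108, 109, 109, 108, 108, 108, 108, 110, 117, 114, 115, 116, 118, 117, 115, 117, 112, 92, 104, 103, 102, 102, 101, 102]
148 [107, 106, 104, 103, 104, 104, 103, 107, 121, 116, 118, 119, 120, 120, 118, 119, 112, 96, 105, 104, 105, 103, 105, 104]
156 [105, 105, 105, 103, 103, 104, 98, 100, 125, 121, 120, 122, 123, 123, 121, 121, 115, 102, 104, 104, 103, 102, 101, 101]
164 [106, 105, 105, 103, 102, 101, 100, 111, 127, 117, 118, 119, 121, 121, 120, 119, 114, 103, 102, 104, 103, 101, 100, 99]
172 [106, 104, 103, 103, 103, 101, 100, 109, 124, 120, 121, 122, 122, 123, 121, 121, 119, 107, 101, 105, 105, 104, 104, 103]
180 [162, 162, 159, 150, 147, 143, 134, 110, 117, 119, 119, 122, 121, 122, 122, 120, 121, 110, 95, 102, 102, 102, 102, 102]
188 [178, 172, 151, 140, 125, 108, 108, 107, 112, 120, 119, 120, 121, 121, 120, 119, 123, 119, 103, 104, 103, 102, 104, 125]
[165, 165, 164, 165, 164, 167, 153, 92, 87, 195, 229, 214, 181, 151, 85, 95, 130, 135, 133, 132, 132, 49, 142, 133, 133, 133, 129, 96, 82, 136, 133, 134, 132, 114, 75, 108, 136, 133, 131, 134, 98, 91, 126, 134, 132, 133, 114, 70, 119, 134, 131, 131, 137, 79, 100, 130, 131, 132, 132, 117, 77, 128, 132, 131, 132, 132, 70, 135, 133, 131, 132, 137, 66, 130, 131, 132, 132, 135, 68, 106, 130, 131, 131, 134, 92, 103, 106, 106, 105, 105, 105, 106]
A [ 0.6456 -0.2716  0.028 ]
A2 [ 0.6541 -0.2726  0.028 ]
B [ 0.5593 -0.2612  0.028 ]
disc [0.6669 0.0502 0.052 ]
```

Request:
advance:
  steps:
    - [[0, 0, 0, 0.0163, -0.0142, 0.03, 0.5], [0, 0, 0, 0.0163, -0.0142, 0.08, 0.5], [0, 0, 0, 0.0163, -0.0142, 0.13, 0.5], [0, 0, 0, 0.0163, -0.0142, 0.17, 0.5], [0, 0, 0, 0.0163, -0.0142, 0.19, 0.5], [0, 0, 0, 0.0163, -0.0142, 0.2, 0.5], [0, 0, 0, 0.0163, -0.0142, 0.2073, 0.5], [0, 0, 0, 0.0163, -0.0142, 0.2073, 0.5]]

```text
time_s: 3.3
eef_pos: [0.608, -0.2659, 0.027]
tool_rot: [[0.994, -0.113, 0.001], [-0.113, -0.994, -0.0], [0.001, 0.0, -1.0]]
ft_force: [-0.0, 0.4, 1.4]
finger_gap: 0.501
gripper_force: 0.0
```

```bash
python3 - <<'E'
from h import *
import cv2
m=camera_model("wrist"); im=grab_frame("wrist")
cv2.imwrite("pics/w2.png",cv2.resize(im,(800,600),interpolation=cv2.INTER_CUBIC))
E
```

```text
(no output)
```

View pics/w2.png

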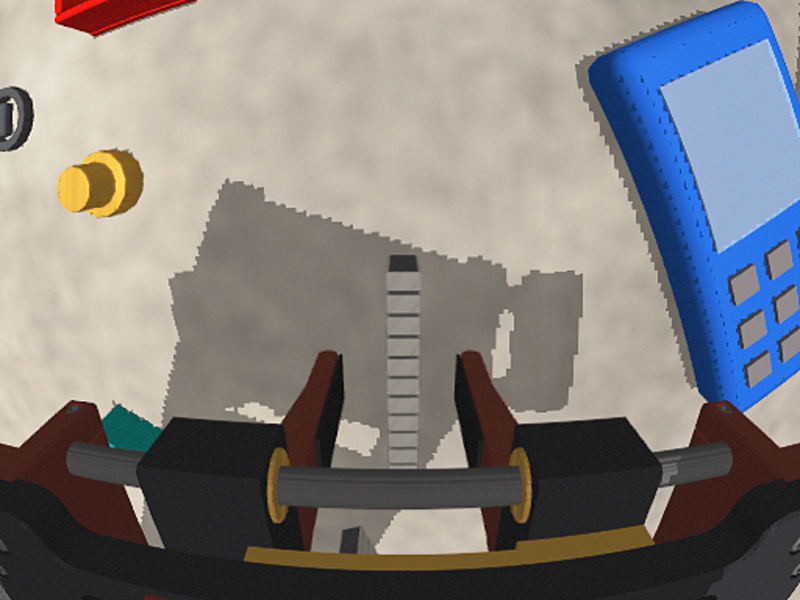

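The strip is centred between the fingers, aligned with them, with its far end at (403,270). I'll grip it and compute where the strip sits in the hand.

```bash
python3 - <<'E'
from h import *
m=camera_model("wrist");k=.64
p=at_z(m,403*k,270*k,.028,True);q=at_z(m,403.5*k,440*k,.028,True);o=arm.get_obs()
print(p,q,o["eef_pos"],np.array(o["tool_rot"]).T@(p-o["eef_pos"]),np.array(o["tool_rot"]).T@(q-o["eef_pos"]))
E
```

```text
[ 0.65298819 -0.27242305  0.028     ] [ 0.58495301 -0.26511814  0.028     ] [ 0.60820637 -0.26600983  0.02736926] [ 0.04522036  0.00131882 -0.00056405] [-0.0232045   0.00173849 -0.00066383]
```

Request:
advance:
  steps:
    - [[0, 0, 0, 0, 0, 0, 0.1], [0, 0, 0, 0, 0, 0, 0], [0, 0, 0, 0, 0, 0, 0], [0, 0, 0, 0, 0, 0, 0], [0, 0, 0, 0, 0, 0, 0]]
  grip_force: 25

```text
time_s: 3.98
eef_pos: [0.6077, -0.2658, 0.0266]
tool_rot: [[0.994, -0.113, 0.0], [-0.113, -0.994, -0.0], [0.0, 0.0, -1.0]]
ft_force: [-0.5, 0.2, 2.7]
finger_gap: 0.132
gripper_force: 24.8
```

Request:
advance:
  steps:
    - [[0, 0, 0, 0, 0, -0.02, 0], [0, 0, 0, 0, 0, -0.06, 0], [0, 0, 0, 0, 0, -0.1, 0], [0, 0, 0, 0, 0, -0.12, 0], [0, 0, 0, 0, 0, -0.12, 0]]

```text
time_s: 4.6
eef_pos: [0.6084, -0.266, 0.1483]
tool_rot: [[0.994, -0.113, 0.003], [-0.113, -0.994, -0.001], [0.003, 0.001, -1.0]]
ft_force: [-0.7, -0.2, -0.9]
finger_gap: 0.135
gripper_force: 24.8
```

Request:
advance:
  steps:
    - [[0, 0, 0, -0.02, -0.04, 0, 0], [0, 0, 2, -0.045, -0.09, 0, 0], [0, 0, 4, -0.07, -0.14, 0, 0], [0, 0, 6, -0.095, -0.19, 0, 0], [0, 0, 7, -0.12, -0.24, 0, 0], [0, 0, 7, -0.14, -0.28, 0, 0], [0, 0, 7, -0.153, -0.301, 0.01, 0], [0, 0, 7, -0.153, -0.301, 0.015, 0]]

```text
time_s: 5.6
eef_pos: [0.4875, 0.0518, 0.1297]
tool_rot: [[0.973, -0.23, -0.004], [-0.23, -0.973, -0.0], [-0.003, 0.001, -1.0]]
ft_force: [-0.0, -0.3, -0.8]
finger_gap: 0.136
gripper_force: 24.8
```

Request:
advance:
  steps:
    - [[0, 0, 0, 0, 0, 0, 0], [0, 0, 0, 0, 0, 0, 0], [0, 0, 0, 0, 0, 0, 0]]

```text
time_s: 5.98
eef_pos: [0.49, 0.0499, 0.1315]
tool_rot: [[0.972, -0.234, 0.0], [-0.234, -0.972, 0.0], [0.0, -0.0, -1.0]]
ft_force: [-0.2, -0.6, -1.1]
finger_gap: 0.135
gripper_force: 24.8
```

```bash
python3 - <<'E'
from h import *
import cv2
m=camera_model("wrist"); im=grab_frame("wrist")
cv2.imwrite("w3raw.png",im); np.savez("w3.npz",**m)
cv2.imwrite("pics/w3.png",cv2.resize(im[60:330,60:420],(800,600),interpolation=cv2.INTER_CUBIC))
E
```

```text
(no output)
```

View pics/w3.png

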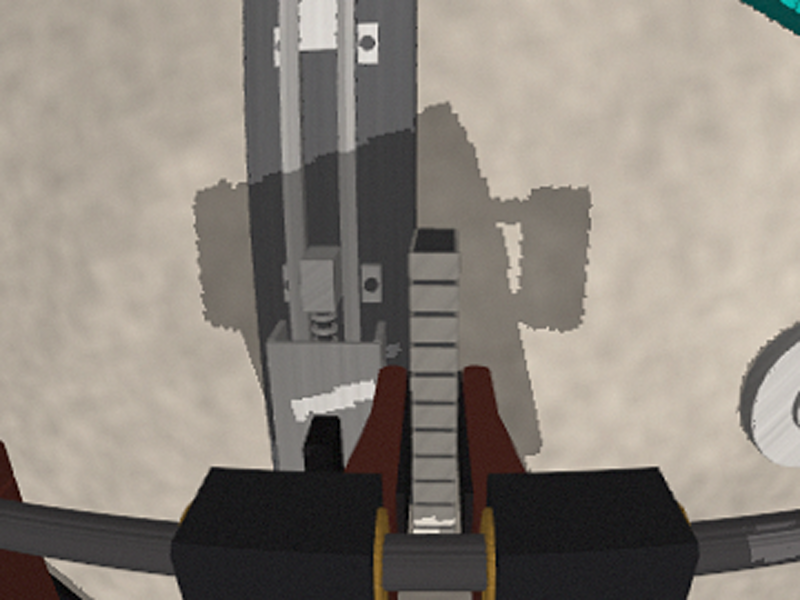

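The view shows the step edge at (320,50), wall inner edges near columns 300 and 340, and the follower's front top edge at (318,261). The strip in the hand is clear. Next I'll measure the edges.

```bash
python3 - <<'E'
from h import *
import cv2
m=dict(np.load("w3.npz")); g=cv2.cvtColor(cv2.imread("w3raw.png"),cv2.COLOR_BGR2GRAY).astype(float)
for v in (66,76,90,105,120,150,160,165):
    print(v,g[v-1:v+2,166:252].mean(0).astype(int).tolist())
print("col step",g[66:100,200:206].mean(1).astype(int).tolist())
print("col fol",g[165:215,198:208].mean(1).astype(int).tolist())
k=.45
P=lambda u,v,z:at_z(m,60+u*k,60+v*k,z,True)
for n,u,v,z in [("bL",245,20,.012),("bL",246,100,.012),("bL",250,200,.012),("bR",416,20,.012),("bR",416,100,.012),("bR",415,200,.012),("wLo",283,100,.025),("wLi",300,100,.025),("wRi",338,100,.025),("wRo",356,100,.025),("step",320,50,.019),("fol",318,261,.0365),("railedgeL",268,342,.042),("stripendTop",435,252,.1315+.0014)]:
    print(n,P(u,v,z).round(4))
E
```

```text
66 [174, 176, 182, 106, 81, 90, 88, 88, 88, 90, 92, 94, 90, 89, 92, 94, 92, 89, 89, 130, 169, 169, 162, 153, 157, 156, 154, 142, 160, 207, 210, 210, 213, 211, 209, 210, 214, 216, 215, 212, 211, 210, 211, 212, 211, 148, 141, 145, 145, 164, 176, 177, 180, 98, 94, 94, 96, 97, 97, 95, 96, 96, 95, 99, 101, 102, 98, 95, 95, 95, 95, 96, 97, 96, 99, 98, 97, 96, 96, 88, 75, 102, 183, 183, 182, 181]
76 [172, 175, 181, 118, 76, 91, 87, 88, 87, 91, 93, 93, 90, 90, 92, 90, 85, 147, 214, 201, 165, 166, 161, 151, 156, 156, 152, 152, 139, 198, 213, 212, 213, 212, 211, 212, 214, 217, 217, 214, 211, 212, 212, 214, 201, 151, 139, 147, 141, 167, 177, 175, 172, 124, 85, 178, 200, 151, 130, 130, 131, 171, 204, 225, 81, 98, 96, 96, 95, 94, 96, 96, 98, 98, 97, 96, 96, 94, 94, 89, 75, 99, 181, 176, 175, 177]
90 [175, 175, 180, 153, 80, 90, 87, 87, 87, 91, 92, 93, 91, 91, 92, 92, 90, 106, 127, 131, 169, 166, 161, 153, 155, 156, 153, 157, 109, 82, 88, 93, 93, 93, 91, 93, 91, 91, 93, 94, 96, 97, 95, 93, 92, 107, 147, 145, 142, 159, 175, 174, 178, 128, 94, 93, 92, 93, 86, 93, 90, 93, 92, 95, 97, 98, 96, 94, 94, 
[... 2025 characters left out ...]
10, 141, 85, 92, 93, 92, 92, 92, 92, 92, 92, 92, 92, 93, 92, 93, 93, 93, 92]
col fol [58, 57, 59, 58, 57, 68, 88, 94, 95, 95, 95, 92, 121, 128, 127, 127, 126, 127, 127, 128, 127, 127, 126, 127, 126, 125, 125, 125, 126, 126, 125, 126, 126, 126, 127, 97, 74, 102, 114, 92, 63, 69, 80, 101, 112, 99, 66, 74, 82, 103]
bL [0.619  0.0989 0.012 ]
bL [0.5861 0.1071 0.012 ]
bL [0.5447 0.1174 0.012 ]
bR [0.5995 0.0309 0.012 ]
bR [0.5674 0.0387 0.012 ]
bR [0.5272 0.049  0.012 ]
wLo [0.5811 0.0888 0.025 ]
wLi [0.5792 0.0822 0.025 ]
wRi [0.5752 0.0677 0.025 ]
wRo [0.5734 0.0609 0.025 ]
step [0.5968 0.0705 0.019 ]
fol [0.5169 0.0901 0.0365]
railedgeL [0.4907 0.1185 0.042 ]
stripendTop [0.5337 0.0391 0.1329]
```

Measured: the press axis is at -14.0°, and the channel line is about 2 mm off nominal. Step to follower comes out at 82.3 mm, which matches the 82 given. I'll hover over the channel and check alignment.

Request:
advance:
  steps:
    - [[0, 0, 0.5, 0.03, -0.019, 0, 0], [0, 0, 0.5, 0.06, -0.038, 0, 0], [0, 0, 0.5, 0.0716, -0.045, 0, 0], [0, 0, 0.5, 0.0716, -0.045, 0.03, 0], [0, 0, 0.5, 0.0716, -0.045, 0.05, 0], [0, 0, 0.5, 0.0716, -0.045, 0.0565, 0], [0, 0, 0.5, 0.0716, -0.045, 0.0565, 0], [0, 0, 0.5, 0.0716, -0.045, 0.0565, 0]]

```text
time_s: 7.02
eef_pos: [0.5701, 0.0777, 0.0757]
tool_rot: [[0.97, -0.242, 0.001], [-0.242, -0.97, 0.0], [0.001, -0.0, -1.0]]
ft_force: [-0.0, 0.2, -1.0]
finger_gap: 0.134
gripper_force: 24.8
```

```bash
python3 - <<'E'
from h import *
import cv2
m=camera_model("wrist"); im=grab_frame("wrist")
cv2.imwrite("w4raw.png",im); np.savez("w4.npz",**m)
o=arm.get_obs();p=np.array(o["eef_pos"]);u=np.array([-.9703,.2419]);n=np.array([-.2419,-.9703]);print(p[:2]@u,p[:2]@n,p,o["tool_rot"][0],o["ft_force"])
cv2.imwrite("pics/w4.png",cv2.resize(im[60:330,80:440],(800,600),interpolation=cv2.INTER_CUBIC))
E
```

```text
-0.5344410787166148 -0.2133220248238875 [0.57017209 0.07770524 0.07578919] [ 0.97036792 -0.24162764  0.00147925] [-0.47688649  0.46336197 -0.19805645]
```

View pics/w4.png

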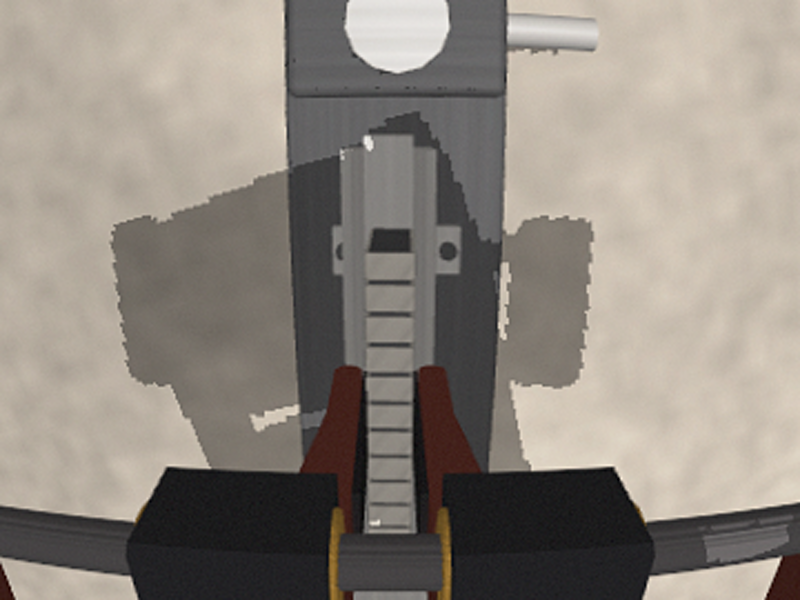

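The strip is centred over the channel: strip columns 367–413, wall outer edges 341–437. I'll lower it to just above step height.

Request:
advance:
  steps:
    - [[0, 0, 0, 0, 0, 0.01, 0], [0, 0, 0, 0, 0, 0.018, 0], [0, 0, 0, 0, 0, 0.022, 0], [0, 0, 0, 0, 0, 0.025, 0], [0, 0, 0, 0, 0, 0.0265, 0], [0, 0, 0, 0, 0, 0.0265, 0]]

```text
time_s: 7.82
eef_pos: [0.5696, 0.0777, 0.0484]
tool_rot: [[0.97, -0.242, -0.0], [-0.242, -0.97, 0.0], [-0.0, -0.0, -1.0]]
ft_force: [0.1, -0.1, -1.0]
finger_gap: 0.138
gripper_force: 24.8
```

Request:
advance:
  steps:
    - [[0, 0, 0, -0.001, 0, 0, 0], [0, 0, 0, -0.002, 0, 0, 0], [0, 0, 0, -0.003, 0, 0, 0], [0, 0, 0, -0.004, 0, 0, 0], [0, 0, 0, -0.004, 0, 0, 0]]

```text
time_s: 8.45
eef_pos: [0.5663, 0.0787, 0.0486]
tool_rot: [[0.97, -0.241, 0.001], [-0.241, -0.97, 0.0], [0.001, -0.0, -1.0]]
ft_force: [2.1, -1.0, -0.3]
finger_gap: 0.132
gripper_force: 24.8
```

Contact is where predicted, at about 2 N. Next I'll push the follower back.

Request:
advance:
  steps:
    - [[0, 0, 0, -0.003, 0, 0, 0], [0, 0, 0, -0.006, 0, 0, 0], [0, 0, 0, -0.009, 0, 0, 0], [0, 0, 0, -0.012, 0, 0, 0], [0, 0, 0, -0.0135, 0, 0, 0], [0, 0, 0, -0.0145, 0, 0, 0], [0, 0, 0, -0.0145, 0, 0, 0]]

```text
time_s: 9.32
eef_pos: [0.552, 0.0822, 0.0485]
tool_rot: [[0.97, -0.241, 0.001], [-0.241, -0.97, 0.0], [0.001, -0.0, -1.0]]
ft_force: [4.2, -1.9, 0.3]
finger_gap: 0.131
gripper_force: 24.8
```

Request:
advance:
  steps:
    - [[0, 0, 0, -0.0005, 0, 0, 0], [0, 0, 0, -0.001, 0, 0, 0], [0, 0, 0, -0.0013, 0, 0, 0], [0, 0, 0, -0.0013, 0, 0, 0]]

```text
time_s: 9.82
eef_pos: [0.5509, 0.0825, 0.0485]
tool_rot: [[0.97, -0.241, 0.001], [-0.241, -0.97, 0.0], [0.001, -0.0, -1.0]]
ft_force: [4.1, -2.2, 0.7]
finger_gap: 0.135
gripper_force: 24.8
```

Request:
advance:
  steps:
    - [[0, 0, 0, 0, 0, 0.001, 0], [0, 0, 0, 0, 0, 0.002, 0], [0, 0, 0, 0, 0, 0.003, 0], [0, 0, 0, 0, 0, 0.0037, 0], [0, 0, 0, 0, 0, 0.0037, 0]]

```text
time_s: 10.45
eef_pos: [0.5512, 0.0827, 0.0451]
tool_rot: [[0.97, -0.242, 0.001], [-0.242, -0.97, 0.0], [0.001, -0.001, -1.0]]
ft_force: [4.6, -0.7, 2.2]
finger_gap: 0.136
gripper_force: 24.8
```

Request:
advance:
  steps:
    - [[0, 0, 0, 0, 0, 0.001, 0], [0, 0, 0, 0, 0, 0.002, 0], [0, 0, 0, 0, 0, 0.003, 0], [0, 0, 0, 0, 0, 0.0035, 0], [0, 0, 0, 0, 0, 0.0035, 0]]

```text
time_s: 11.08
eef_pos: [0.5512, 0.0827, 0.0416]
tool_rot: [[0.97, -0.242, 0.002], [-0.242, -0.97, 0.0], [0.001, -0.001, -1.0]]
ft_force: [4.8, -1.6, 2.1]
finger_gap: 0.137
gripper_force: 24.8
```

Request:
advance:
  steps:
    - [[0, 0, 0, 0, 0, 0.001, 0], [0, 0, 0, 0, 0, 0.0018, 0], [0, 0, 0, 0, 0, 0.0024, 0], [0, 0, 0, 0, 0, 0.0024, 0]]

```text
time_s: 11.58
eef_pos: [0.5512, 0.0827, 0.0392]
tool_rot: [[0.97, -0.242, 0.002], [-0.242, -0.97, 0.0], [0.001, -0.001, -1.0]]
ft_force: [5.4, -1.6, 1.9]
finger_gap: 0.136
gripper_force: 24.8
```

Request:
advance:
  steps:
    - [[0, 0, 0, 0, 0, 0.0003, 0], [0, 0, 0, 0, 0, 0.0006, 0], [0, 0, 0, 0, 0, 0.0006, 0]]

```text
time_s: 11.95
eef_pos: [0.5512, 0.0827, 0.0386]
tool_rot: [[0.97, -0.242, 0.002], [-0.242, -0.97, 0.0], [0.002, -0.001, -1.0]]
ft_force: [5.8, -0.9, 2.4]
finger_gap: 0.137
gripper_force: 24.8
```

Request:
advance:
  steps:
    - [[0, 0, 0, 0, 0, 0.0003, 0], [0, 0, 0, 0, 0, 0.0006, 0], [0, 0, 0, 0, 0, 0.0006, 0]]

```text
time_s: 12.32
eef_pos: [0.5512, 0.0827, 0.0385]
tool_rot: [[0.97, -0.242, 0.002], [-0.242, -0.97, 0.0], [0.002, -0.001, -1.0]]
ft_force: [3.5, -1.9, 7.8]
finger_gap: 0.133
gripper_force: 24.9
```

Request:
advance:
  steps:
    - [[0, 0, 0, 0.0005, 0, 0, 0], [0, 0, 0, 0.001, 0, 0, 0], [0, 0, 0, 0.0013, 0, 0, 0], [0, 0, 0, 0.0013, 0, 0, 0]]

```text
time_s: 12.82
eef_pos: [0.5512, 0.0826, 0.0384]
tool_rot: [[0.97, -0.242, -0.001], [-0.242, -0.97, 0.0], [-0.001, -0.0, -1.0]]
ft_force: [-0.1, 0.5, 11.7]
finger_gap: 0.135
gripper_force: 24.9
```

Request:
advance:
  steps:
    - [[0, 0, 0, 0, 0, -0.0003, 0], [0, 0, 0, 0, 0, -0.0006, 0], [0, 0, 0, 0, 0, -0.0006, 0]]

```text
time_s: 13.2
eef_pos: [0.5516, 0.0824, 0.0384]
tool_rot: [[0.97, -0.242, -0.0], [-0.242, -0.97, 0.0], [-0.0, -0.0, -1.0]]
ft_force: [2.8, -0.1, 5.8]
finger_gap: 0.131
gripper_force: 24.9
```

Request:
advance:
  steps:
    - [[0, 0, 0, 0.0003, 0, 0, 0], [0, 0, 0, 0.0006, 0, 0, 0], [0, 0, 0, 0.0006, 0, 0, 0]]

```text
time_s: 13.58
eef_pos: [0.5517, 0.0824, 0.0384]
tool_rot: [[0.97, -0.242, -0.001], [-0.242, -0.97, 0.0], [-0.001, -0.0, -1.0]]
ft_force: [0.7, 1.1, 8.5]
finger_gap: 0.134
gripper_force: 24.9
```

Request:
advance:
  steps:
    - [[0, 0, 0, 0, 0, -0.0004, 0], [0, 0, 0, 0, 0, -0.0008, 0], [0, 0, 0, 0, 0, -0.0008, 0]]

```text
time_s: 13.95
eef_pos: [0.5525, 0.0821, 0.0388]
tool_rot: [[0.97, -0.242, 0.0], [-0.242, -0.97, 0.0], [0.0, -0.0, -1.0]]
ft_force: [5.4, 0.0, -1.3]
finger_gap: 0.135
gripper_force: 24.9
```

Request:
advance:
  steps:
    - [[0, 0, 0, 0.0004, 0, 0, 0], [0, 0, 0, 0.0008, 0, 0, 0], [0, 0, 0, 0.0008, 0, 0, 0]]

```text
time_s: 14.32
eef_pos: [0.553, 0.0819, 0.0388]
tool_rot: [[0.97, -0.242, -0.0], [-0.242, -0.97, 0.0], [-0.0, -0.0, -1.0]]
ft_force: [4.9, 1.2, -2.6]
finger_gap: 0.133
gripper_force: 24.9
```

Request:
advance:
  steps:
    - [[0, 0, 0, 0.0003, 0, 0, 0], [0, 0, 0, 0.0005, 0, 0, 0], [0, 0, 0, 0.0005, 0, 0, 0]]

```text
time_s: 14.7
eef_pos: [0.5531, 0.0818, 0.0388]
tool_rot: [[0.97, -0.242, -0.001], [-0.242, -0.97, 0.0], [-0.001, 0.0, -1.0]]
ft_force: [2.8, 2.7, -2.7]
finger_gap: 0.134
gripper_force: 24.9
```

Request:
advance:
  steps:
    - [[0, 0, 0, 0.0003, 0, 0, 0], [0, 0, 0, 0.0005, 0, 0, 0], [0, 0, 0, 0.0005, 0, 0, 0]]

```text
time_s: 15.08
eef_pos: [0.5532, 0.0817, 0.0388]
tool_rot: [[0.97, -0.242, -0.002], [-0.242, -0.97, 0.0], [-0.002, 0.0, -1.0]]
ft_force: [-0.9, 4.6, -1.0]
finger_gap: 0.135
gripper_force: 24.9
```

Request:
advance:
  steps:
    - [[0, 0, 0, -0.0003, -0.0004, 0, 0], [0, 0, 0, -0.0003, -0.0008, 0.0002, 0], [0, 0, 0, -0.0003, -0.001, 0.0005, 0], [0, 0, 0, -0.0003, -0.001, 0.0006, 0]]

```text
time_s: 15.58
eef_pos: [0.5533, 0.0821, 0.0385]
tool_rot: [[0.97, -0.241, -0.001], [-0.241, -0.97, -0.001], [-0.001, 0.001, -1.0]]
ft_force: [-4.0, -2.3, 6.7]
finger_gap: 0.131
gripper_force: 24.9
```

Request:
advance:
  steps:
    - [[0, 0, 0, 0, 0, -0.0004, 0], [0, 0, 0, 0, 0, -0.0004, 0], [0, 0, 0, 0, 0, -0.0004, 0]]
  grip_force: 5

```text
time_s: 15.95
eef_pos: [0.5534, 0.0822, 0.0385]
tool_rot: [[0.97, -0.241, -0.001], [-0.241, -0.97, -0.001], [-0.001, 0.001, -1.0]]
ft_force: [-2.8, -4.2, 1.0]
finger_gap: 0.141
gripper_force: 5.0
```

Request:
advance:
  steps:
    - [[0, 0, 0, 0, 0, -0.0004, 0.2], [0, 0, 0, 0, 0, -0.0004, 0.3], [0, 0, 0, 0, 0, -0.0004, 0.4], [0, 0, 0, 0, 0, -0.0004, 0.4]]

```text
time_s: 16.45
eef_pos: [0.5542, 0.0828, 0.0393]
tool_rot: [[0.97, -0.241, 0.0], [-0.241, -0.97, 0.0], [0.0, -0.0, -1.0]]
ft_force: [0.0, -0.2, 0.0]
finger_gap: 0.397
gripper_force: 0.0
```

Request:
advance:
  steps:
    - [[0, 0, 0, 0, 0, -0.02, 0.4], [0, 0, 0, 0, 0, -0.06, 0.4], [0, 0, 0, 0, 0, -0.11, 0.4], [0, 0, 0, 0, 0, -0.11, 0.4], [0, 0, 0, 0, 0, -0.11, 0.4]]

```text
time_s: 17.08
eef_pos: [0.5539, 0.0827, 0.1499]
tool_rot: [[0.97, -0.241, 0.001], [-0.241, -0.97, 0.0], [0.001, -0.0, -1.0]]
ft_force: [0.3, -0.0, -0.7]
finger_gap: 0.396
gripper_force: 0.0Traceback (most recent call last):
```

```bash
python3 - <<'E'
from h import *
import cv2
m=camera_model("wrist"); im=grab_frame("wrist")
cv2.imwrite("w5raw.png",im); np.savez("w5.npz",**m)
s=grab_frame("scene"); w=im[60:330,80:440]
cv2.imwrite("pics/w5.png",np.vstack([np.zeros((0,640,3),np.uint8),np.hstack([cv2.resize(w,(400,600)) if 0 else cv2.resize(w,(400,300),interpolation=cv2.INTER_CUBIC),cv2.resize(s[100:235,270:450],(400,300),interpolation=cv2.INTER_CUBIC)])]))
E
```

```text
  File "<stdin>", line 6, in <module>
    return _nx.concatenate(arrs, 0, dtype=dtype, casting=casting)
           ~~~~~~~~~~~~~~~^^^^^^^^^^^^^^^^^^^^^^^^^^^^^^^^^^^^^^^
ValueError: all the input array dimensions except for the concatenation axis must match exactly, but along dimension 1, the array at index 0 has size 640 and the array at index 1 has size 800
```

```bash
python3 - <<'E'
from h import *
import cv2
w=cv2.imread("w5raw.png")[100:370,80:440]; s=grab_frame("scene")[100:235,270:450]
r=lambda a:cv2.resize(a,(400,300),interpolation=cv2.INTER_CUBIC)
cv2.imwrite("pics/w5.png",np.hstack([r(w),r(s)]))
E
```

```text
(no output)
```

View pics/w5.png

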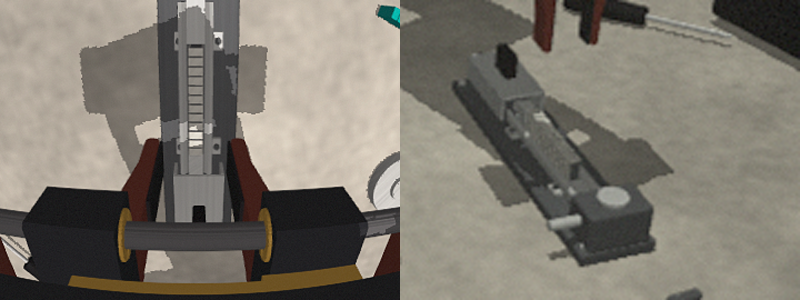

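The strip is seated in the channel between step and follower, and the rail is still open with its tab unobstructed. I'll go to the tab and straddle it.

Request:
advance:
  steps:
    - [[0, 0, 0, -0.05, 0.002, 0, 0.4], [0, 0, 0, -0.1, 0.0039, 0, 0.4], [0, 0, 0, -0.1144, 0.0039, 0, 0.4], [0, 0, 0, -0.1144, 0.0039, 0.03, 0.4], [0, 0, 0, -0.1144, 0.0039, 0.06, 0.4], [0, 0, 0, -0.1144, 0.0039, 0.08, 0.4], [0, 0, 0, -0.1144, 0.0039, 0.087, 0.4], [0, 0, 0, -0.1144, 0.0039, 0.087, 0.4]]

```text
time_s: 18.23
eef_pos: [0.4422, 0.1065, 0.0618]
tool_rot: [[0.97, -0.242, -0.001], [-0.242, -0.97, -0.0], [-0.001, 0.0, -1.0]]
ft_force: [-0.2, -0.2, -0.6]
finger_gap: 0.394
gripper_force: 0.0
```

Request:
advance:
  steps:
    - [[0, 0, 0, 0, 0, 0, 0.1], [0, 0, 0, 0, 0, 0, 0.1], [0, 0, 0, 0, 0, 0, 0.05], [0, 0, 0, 0, 0, 0, 0], [0, 0, 0, 0, 0, 0, 0]]
  grip_force: 12

```text
time_s: 18.85
eef_pos: [0.4425, 0.1068, 0.0627]
tool_rot: [[0.97, -0.241, 0.001], [-0.241, -0.97, 0.0], [0.001, -0.001, -1.0]]
ft_force: [-1.2, 2.1, 6.0]
finger_gap: 0.134
gripper_force: 12.0
```

Request:
advance:
  steps:
    - [[0, 0, 0, 0.006, 0, 0, 0], [0, 0, 0, 0.015, 0, 0, 0], [0, 0, 0, 0.025, 0, 0, 0], [0, 0, 0, 0.035, 0, 0, 0], [0, 0, 0, 0.045, 0, 0, 0], [0, 0, 0, 0.055, 0, 0, 0], [0, 0, 0, 0.065, 0, 0, 0], [0, 0, 0, 0.07, 0, 0, 0]]

```text
time_s: 19.85
eef_pos: [0.5104, 0.0901, 0.0627]
tool_rot: [[0.97, -0.242, 0.001], [-0.242, -0.97, 0.001], [0.0, -0.001, -1.0]]
ft_force: [-2.0, 5.9, 7.1]
finger_gap: 0.132
gripper_force: 12.0
```

Request:
advance:
  steps:
    - [[0, 0, 0, 0.008, -0.0005, 0, 0], [0, 0, 0, 0.016, -0.0007, -0.0003, 0], [0, 0, 0, 0.024, -0.0007, -0.0003, 0], [0, 0, 0, 0.032, -0.0007, -0.0003, 0], [0, 0, 0, 0.038, -0.0007, -0.0003, 0], [0, 0, 0, 0.042, -0.0007, -0.0003, 0], [0, 0, 0, 0.045, -0.0007, -0.0003, 0], [0, 0, 0, 0.047, -0.0007, -0.0003, 0]]

```text
time_s: 20.85
eef_pos: [0.552, 0.0798, 0.0622]
tool_rot: [[0.97, -0.242, -0.008], [-0.242, -0.97, 0.001], [-0.008, 0.001, -1.0]]
ft_force: [-13.2, 8.6, 11.4]
finger_gap: 0.139
gripper_force: 12.0
```

Request:
advance:
  steps:
    - [[0, 0, 0, 0.0005, 0, 0, 0], [0, 0, 0, 0.001, 0, 0, 0], [0, 0, 0, 0.001, 0, 0, 0]]

```text
time_s: 21.22
eef_pos: [0.5524, 0.0797, 0.0621]
tool_rot: [[0.97, -0.242, -0.009], [-0.242, -0.97, 0.001], [-0.009, 0.001, -1.0]]
ft_force: [-12.8, 9.0, 12.1]
finger_gap: 0.136
gripper_force: 12.0
```

Motion stopped after about 113 mm at 15 N, probably the end stop. I'll release and look.

Request:
advance:
  steps:
    - [[0, 0, 0, -0.002, 0, 0, 0.1], [0, 0, 0, -0.002, 0, 0, 0.3], [0, 0, 0, -0.002, 0, 0, 0.4], [0, 0, 0, -0.002, 0, 0, 0.4]]

```text
time_s: 21.72
eef_pos: [0.555, 0.079, 0.0624]
tool_rot: [[0.97, -0.242, 0.0], [-0.242, -0.97, -0.0], [0.0, -0.0, -1.0]]
ft_force: [0.9, 0.0, 1.1]
finger_gap: 0.392
gripper_force: 0.0
```

Request:
advance:
  steps:
    - [[0, 0, 0, 0, 0, -0.03, 0.4], [0, 0, 0, -0.03, 0, -0.06, 0.4], [0, 0, 0, -0.08, 0, -0.08, 0.4], [0, 0, 0, -0.1, 0, -0.08, 0.4], [0, 0, 0, -0.1, 0, -0.08, 0.4], [0, 0, 0, -0.1, 0, -0.08, 0.4]]

```text
time_s: 22.48
eef_pos: [0.459, 0.1033, 0.1426]
tool_rot: [[0.97, -0.242, 0.001], [-0.242, -0.97, 0.0], [0.001, -0.0, -1.0]]
ft_force: [0.5, -0.6, -0.6]
finger_gap: 0.4
gripper_force: 0.0
```

```bash
python3 - <<'E'
from h import *
import cv2
m=camera_model("wrist"); im=grab_frame("wrist"); np.savez("w6.npz",**m)
cv2.imwrite("pics/w6.png",cv2.resize(im[30:300,80:440],(800,600),interpolation=cv2.INTER_CUBIC))
E
```

```text
(no output)
```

View pics/w6.png

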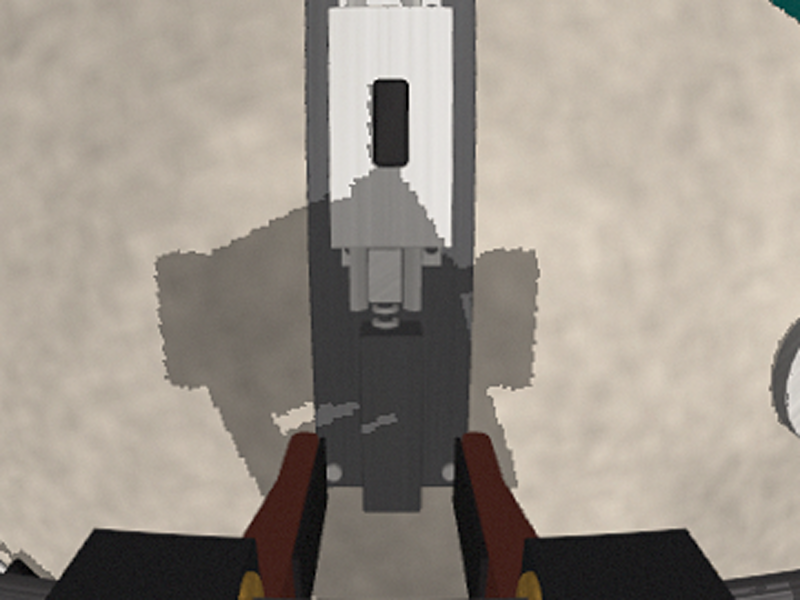

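The cover now spans rows 8–247 over the strip and the tab rows 82–165. The housing is exposed at rows 333–511. I'll compute the rail value from this.

```bash
python3 - <<'E'
from h import *
m=dict(np.load("w6.npz"));u=np.array([-.9703,.2419])
for n,c,r,z in [("tabF",390,80,.072),("tabR",390,165,.072),("covF",390,8,.046),("covR",390,247,.046),("housF",390,333,.038),("housR",390,511,.038),("folface?",385,300,.0365)]:
    print(n,round(at_z(m,80+c*.45,30+r*.45,z,True)[:2]@u,4))
E
```

```text
tabF -0.5287
tabR -0.5
covF -0.5594
covR -0.4684
housF -0.4323
housR -0.3495
folface? -0.4456
```

The tab reads about x = 1.6–2 mm, against 1 mm when shut, so it is within measurement error. To be sure, I'll nudge the back of the tab with closed fingers.

Request:
advance:
  steps:
    - [[0, 0, 0, 0.03, 0, 0, 0], [0, 0, 0, 0.05, 0, 0, 0], [0, 0, 0, 0.05, 0, 0.03, 0], [0, 0, 0, 0.05, 0, 0.06, 0], [0, 0, 0, 0.05, 0, 0.075, 0], [0, 0, 0, 0.05, 0, 0.0766, 0], [0, 0, 0, 0.05, 0, 0.0766, 0]]

```text
time_s: 23.4
eef_pos: [0.5069, 0.0913, 0.0663]
tool_rot: [[0.97, -0.242, 0.001], [-0.242, -0.97, 0.0], [0.001, -0.0, -1.0]]
ft_force: [1.6, -0.8, 0.2]
finger_gap: 0.006
gripper_force: 0.0
```

Request:
advance:
  steps:
    - [[0, 0, 0, 0.005, 0, 0, 0], [0, 0, 0, 0.01, 0, 0, 0], [0, 0, 0, 0.013, 0, 0, 0], [0, 0, 0, 0.015, 0, 0, 0], [0, 0, 0, 0.017, 0, 0, 0], [0, 0, 0, 0.017, 0, 0, 0]]

```text
time_s: 24.15
eef_pos: [0.5228, 0.0871, 0.0659]
tool_rot: [[0.97, -0.242, 0.0], [-0.242, -0.97, 0.0], [0.0, -0.0, -1.0]]
ft_force: [0.1, -0.7, -0.2]
finger_gap: 0.007
gripper_force: 0.0
```

Request:
advance:
  steps:
    - [[0, 0, 0, 0.001, 0, 0, 0], [0, 0, 0, 0.002, 0, 0, 0], [0, 0, 0, 0.003, 0, 0, 0], [0, 0, 0, 0.003, 0, 0, 0]]

```text
time_s: 24.65
eef_pos: [0.5252, 0.0865, 0.0658]
tool_rot: [[0.97, -0.242, -0.001], [-0.242, -0.97, 0.0], [-0.001, 0.0, -1.0]]
ft_force: [-1.4, 1.1, 1.8]
finger_gap: 0.006
gripper_force: 1.2
```

Request:
advance:
  steps:
    - [[0, 0, 0, 0.0007, 0, 0, 0], [0, 0, 0, 0.0014, 0, 0, 0], [0, 0, 0, 0.002, 0, 0, 0], [0, 0, 0, 0.002, 0, 0, 0]]

```text
time_s: 25.15
eef_pos: [0.5253, 0.0864, 0.0657]
tool_rot: [[0.97, -0.242, -0.005], [-0.242, -0.97, 0.0], [-0.004, 0.001, -1.0]]
ft_force: [-9.0, 3.9, 7.7]
finger_gap: 0.005
gripper_force: 4.8
```

The push met a hard stop (force rose from 2 to 10 N with no movement), so the rail is fully shut. Retracting and handing in.

Request:
advance:
  steps:
    - [[0, 0, 0, -0.004, 0, 0, 0], [0, 0, 0, -0.012, 0, 0, 0], [0, 0, 0, -0.015, 0, -0.03, 0], [0, 0, 0, -0.015, 0, -0.08, 0], [0, 0, 0, -0.015, 0, -0.12, 0], [0, 0, 0, -0.015, 0, -0.12, 0], [0, 0, 0, -0.015, 0, -0.12, 0]]

```text
time_s: 26.02
eef_pos: [0.5124, 0.0894, 0.1853]
tool_rot: [[0.97, -0.242, -0.0], [-0.242, -0.97, -0.0], [-0.0, 0.0, -1.0]]
ft_force: [-0.1, -0.4, -0.4]
finger_gap: 0.002
gripper_force: 0.0
```

```bash
python3 -c "
from rig import arm
print(arm.job_done())"
```

```text
the job is handed in; nothing more can be done
None
```

The full-length strip is in the channel, on the floor and against the step by feel, with the rail shut against its end stop; I handed the job in at about 26 s, and no verdict came back.

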